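# Tick off the empties on the sorting board

### The job

Tick off the recyclable empties on the sorting board: with a fingertip gently press down the key in front of the steel can, then the key in front of the glass jar, then the key in front of the plastic bottle, each until it stays down. Leave the key in front of the polystyrene tray up, as it is not collected, and do not move the containers, the brush or the mug.

Things in the scene. Friction and masses are not known exactly. Their poses are not given: they have to be found in the camera images.
- board: fixed grey sorting board, 280 (x) by 500 (y) mm, base 12 mm thick, turned by up to 0.25 rad. Four lanes along y, centres at y = -180, -60, 60, 180 mm, parted by ribs 10 mm above the base. On its near (-x) edge a console 80 mm deep, top 40 mm above the shelf, bears one key per lane at x = -85 mm; containers stand at x = 55 mm. Origin: centre of the underside; z up
- key0 (a joint): how far the key of lane 0 (y = -180 mm on the board) is pressed: 0 up as at the start, 0.014 m at its lower stop. Its cap sits on a soft pad that gives 1 mm per 2.5 N. It yields downward at a steady 3 N or so (a little more when pushed fast), has no return spring and stays where it is left. It counts as down beyond 0.006 m and as up below 0.004 m
- key0_top (a point): centre of the top face of the key of lane 0: a white square cap 44 by 44 mm, its top 62 mm above the shelf when up (22 mm above the console), 48 mm when fully down; all four keys are alike. The point moves down with the key
- bay0 (a point): centre of the standing place of lane 0, on the board's base 12 mm above the shelf, 140 mm beyond the key of the same lane; the container of this lane stands within 20 mm of it
- key1 (a joint): how far the key of lane 1 (y = -60 mm on the board) is pressed: 0 up as at the start, 0.014 m at its lower stop. Its cap sits on a soft pad that gives 1 mm per 2.5 N. It yields downward at a steady 3 N or so (a little more when pushed fast), has no return spring and stays where it is left. It counts as down beyond 0.006 m and as up below 0.004 m
- key1_top (a point): centre of the top face of the key of lane 1: a white square cap 44 by 44 mm, its top 62 mm above the shelf when up (22 mm above the console), 48 mm when fully down; all four keys are alike. The point moves down with the key
- bay1 (a point): centre of the standing place of lane 1, on the board's base 12 mm above the shelf, 140 mm beyond the key of the same lane; the container of this lane stands within 20 mm of it
- key2 (a joint): how far the key of lane 2 (y = 60 mm on the board) is pressed: 0 up as at the start, 0.014 m at its lower stop. Its cap sits on a soft pad that gives 1 mm per 2.5 N. It yields downward at a steady 3 N or so (a little more when pushed fast), has no return spring and stays where it is left. It counts as down beyond 0.006 m and as up below 0.004 m
- key2_top (a point): centre of the top face of the key of lane 2: a white square cap 44 by 44 mm, its top 62 mm above the shelf when up (22 mm above the console), 48 mm when fully down; all four keys are alike. The point moves down with the key
- bay2 (a point): centre of the standing place of lane 2, on the board's base 12 mm above the shelf, 140 mm beyond the key of the same lane; the container of this lane stands within 20 mm of it
- key3 (a joint): how far the key of lane 3 (y = 180 mm on the board) is pressed: 0 up as at the start, 0.014 m at its lower stop. Its cap sits on a soft pad that gives 1 mm per 2.5 N. It yields downward at a steady 3 N or so (a little more when pushed fast), has no return spring and stays where it is left. It counts as down beyond 0.006 m and as up below 0.004 m
- key3_top (a point): centre of the top face of the key of lane 3: a white square cap 44 by 44 mm, its top 62 mm above the shelf when up (22 mm above the console), 48 mm when fully down; all four keys are alike. The point moves down with the key
- bay3 (a point): centre of the standing place of lane 3, on the board's base 12 mm above the shelf, 140 mm beyond the key of the same lane; the container of this lane stands within 20 mm of it
- can: steel can, a plain cylinder 72 mm across and 108 mm high, empty; origin at the centre of its underside. It stands in one of the four lanes
- jar: squat green glass jar with a wide steel lid, 72 mm across and 85 mm high, empty; origin at the centre of its underside. It stands in one of the four lanes
- pet: empty clear PET bottle with a narrow neck and a small cap, 64 mm across and 215 mm high, easily knocked over; origin at the centre of its underside. It stands in one of the four lanes
- tray: flat white polystyrene tray, 130 by 90 mm and 25 mm high, open on top; origin at the centre of its underside. It lies in one of the four lanes
- brush: small hand brush lying on the shelf beside the board's +y end, some 200 mm long; bystander; origin at its underside
- mug: white mug, 80 mm across and 90 mm high, standing on the shelf beside the board's -y end; bystander; origin at the centre of its underside
Mind the look-alikes: they are no part of the job. What is shaped like the jar but purple is not meant.

How it is judged (in metres and radians):
On the way, in this order (a step that is already met when the one before it is completed fails the run):
1. the key in front of the can is down, the keys still to come and the tray's key are up (((horizontal distance between can and bay0 below 0.045 m and value of joint key0 above 0.006 m) or (horizontal distance between can and bay1 below 0.045 m and value of joint key1 above 0.006 m) or (horizontal distance between can and bay2 below 0.045 m and value of joint key2 above 0.006 m) or (horizontal distance between can and bay3 below 0.045 m and value of joint key3 above 0.006 m)) and ((horizontal distance between jar and bay0 below 0.045 m and value of joint key0 below 0.004 m) or (horizontal distance between jar and bay1 below 0.045 m and value of joint key1 below 0.004 m) or (horizontal distance between jar and bay2 below 0.045 m and value of joint key2 below 0.004 m) or (horizontal distance between jar and bay3 below 0.045 m and value of joint key3 below 0.004 m)) and ((horizontal distance between pet and bay0 below 0.045 m and value of joint key0 below 0.004 m) or (horizontal distance between pet and bay1 below 0.045 m and value of joint key1 below 0.004 m) or (horizontal distance between pet and bay2 below 0.045 m and value of joint key2 below 0.004 m) or (horizontal distance between pet and bay3 below 0.045 m and value of joint key3 below 0.004 m)) and ((horizontal distance between tray and bay0 below 0.045 m and value of joint key0 below 0.004 m) or (horizontal distance between tray and bay1 below 0.045 m and value of joint key1 below 0.004 m) or (horizontal distance between tray and bay2 below 0.045 m and value of joint key2 below 0.004 m) or (horizontal distance between tray and bay3 below 0.045 m and value of joint key3 below 0.004 m))), for 0.2 s.
2. the key in front of the jar is down, the keys still to come and the tray's key are up (((horizontal distance between can and bay0 below 0.045 m and value of joint key0 above 0.006 m) or (horizontal distance between can and bay1 below 0.045 m and value of joint key1 above 0.006 m) or (horizontal distance between can and bay2 below 0.045 m and value of joint key2 above 0.006 m) or (horizontal distance between can and bay3 below 0.045 m and value of joint key3 above 0.006 m)) and ((horizontal distance between jar and bay0 below 0.045 m and value of joint key0 above 0.006 m) or (horizontal distance between jar and bay1 below 0.045 m and value of joint key1 above 0.006 m) or (horizontal distance between jar and bay2 below 0.045 m and value of joint key2 above 0.006 m) or (horizontal distance between jar and bay3 below 0.045 m and value of joint key3 above 0.006 m)) and ((horizontal distance between pet and bay0 below 0.045 m and value of joint key0 below 0.004 m) or (horizontal distance between pet and bay1 below 0.045 m and value of joint key1 below 0.004 m) or (horizontal distance between pet and bay2 below 0.045 m and value of joint key2 below 0.004 m) or (horizontal distance between pet and bay3 below 0.045 m and value of joint key3 below 0.004 m)) and ((horizontal distance between tray and bay0 below 0.045 m and value of joint key0 below 0.004 m) or (horizontal distance between tray and bay1 below 0.045 m and value of joint key1 below 0.004 m) or (horizontal distance between tray and bay2 below 0.045 m and value of joint key2 below 0.004 m) or (horizontal distance between tray and bay3 below 0.045 m and value of joint key3 below 0.004 m))), for 0.2 s.
3. the key in front of the bottle is down, the keys still to come and the tray's key are up (((horizontal distance between can and bay0 below 0.045 m and value of joint key0 above 0.006 m) or (horizontal distance between can and bay1 below 0.045 m and value of joint key1 above 0.006 m) or (horizontal distance between can and bay2 below 0.045 m and value of joint key2 above 0.006 m) or (horizontal distance between can and bay3 below 0.045 m and value of joint key3 above 0.006 m)) and ((horizontal distance between jar and bay0 below 0.045 m and value of joint key0 above 0.006 m) or (horizontal distance between jar and bay1 below 0.045 m and value of joint key1 above 0.006 m) or (horizontal distance between jar and bay2 below 0.045 m and value of joint key2 above 0.006 m) or (horizontal distance between jar and bay3 below 0.045 m and value of joint key3 above 0.006 m)) and ((horizontal distance between pet and bay0 below 0.045 m and value of joint key0 above 0.006 m) or (horizontal distance between pet and bay1 below 0.045 m and value of joint key1 above 0.006 m) or (horizontal distance between pet and bay2 below 0.045 m and value of joint key2 above 0.006 m) or (horizontal distance between pet and bay3 below 0.045 m and value of joint key3 above 0.006 m)) and ((horizontal distance between tray and bay0 below 0.045 m and value of joint key0 below 0.004 m) or (horizontal distance between tray and bay1 below 0.045 m and value of joint key1 below 0.004 m) or (horizontal distance between tray and bay2 below 0.045 m and value of joint key2 below 0.004 m) or (horizontal distance between tray and bay3 below 0.045 m and value of joint key3 below 0.004 m))), for 0.2 s.
At the end, for the whole second after the job is handed in: the keys in front of the can, the jar and the bottle are pressed in by more than 6 mm of their 14, the tray's key by less than 4 mm; each container stands in its own lane, and nothing loose has moved by 15 mm or tilted by 0.2 rad (all of step 3 and distance of each of can, jar, pet, tray, brush, mug from where it was at the start of the episode below 0.015 m and angle between each of can, jar, pet, tray's own z axis and vertical below 0.2 rad); the robot touches nothing.
It fails at once if a container, the brush or the mug is lifted, carried, knocked over or shifted by more than 15 mm (distance of any of can, jar, pet, tray, brush, mug from where it was at the start of the episode above 0.015 m).
It fails at once if a key is struck or pressed with more than 25 N (contact force between any of the arm, the fingers and key0 above 25 N or contact force between any of the arm, the fingers and key1 above 25 N or contact force between any of the arm, the fingers and key2 above 25 N or contact force between any of the arm, the fingers and key3 above 25 N).
It also fails if it takes over 50 s, if anything falls off the work surface, if the arm or the gripper's body presses on something with over 40 N, if the wrist force passes 120 N, or if a joint passes its speed limit or range.

### The arm

A 6-joint arm with a two-finger parallel gripper is mounted at the origin on the work surface. World frame = base frame: x ahead of the robot, y to its left, z up, the work surface at z = 0. Lengths are in m, angles in degrees, forces in N, time in s.
With the tool pointing down it reaches from about 0.325 to 0.85 m from the base axis. Payload 15.5 kg.
Tool frame: the origin (TCP) lies midway between the tips of the shut fingers; the grasp point (between the pads) lies 19 mm behind it (arm.tcp_to_grasp is the distance from the TCP to the grasp point, in m); z points along the fingers, y is the direction in which the jaws open and shut (so a half turn about z gives the same grasp; the last joint's range is limited). The gripper opens to 91 mm and grips with 3 to 60 N. Pads are 32 mm wide; open, the fingers measure 118 mm over their backs; the gripper's body (76 mm by 178 mm) begins 60 mm behind the grasp point.
Start: joints at [-68.955, 28.281, 77.091, -0, 74.628, -5.472], TCP at [0.279, -0.559, 0.214] pointing down, gripper open.
Joint ranges: [-166.48, 166.48], [-47.26, 123.95], [12.59, 153.08], [-70.14, 250.14], [6.76, 159.57], [-176.63, 176.63]. Speed limits (degrees/s): [108.29, 108.29, 147.25, 172.46, 172.46, 172.46].

### API

Orientations are given as [roll, pitch, yaw] about the fixed x, y, z axes, in that order (R = Rz(yaw) Ry(pitch) Rx(roll)).
In Python, from bench import arm gives the robot as it stands. The module is installed in compiled form; this text tells all that it offers.
- The arm moves only by the tool play_rows, never from a script. Its argument "targets" is text: rows parted by semicolons, each of 5 numbers parted by spaces: the closure, from -1 (fully open) to 1 (shut), so that 0 is half open, then the shift along the tool's x, y, z in cm, then the turn about the tool's z in degrees. In form: jaw tx ty tz turn; .... A call has 1 to 5 rows; each row shifts and turns the commanded pose from where the row before left it, along the tool's axes as they then stand; what a row does not reach is not made up. A row lasts 1/8 s, in which the tool goes at most 62.5 mm and 10.7 degrees, less where a joint would pass 70% of its speed; a pose out of reach is approached as far as the arm can. A call is refused whole if a number of a shift passes 6.25 or a number of a turn 10.7, either way. A call with a gripper value outside its range is refused whole. The fingers move at their own pace and stop on an object; "newtons" is the grip in N (left out, the last holds). Time passes only in rows, so rows that do not move let the fingers close. It gives the time, the measured TCP pose, the force and the opening at its end, in the units of the state.
- arm.read_state(): the state, without advancing time (a new reading comes with each control period).
- arm.read_camera(name): name is "scene" or "side" or "wrist"; returns a dict with "frame" (384x512x3 uint8, red, green, blue), "vfov" (degrees; the focal length in pixels is half the picture's height over the tangent of half this angle, whatever the lens; pixels are square), "cx", "cy" (the principal point, pixels), "rvec" (rotation vector, rad) and "tvec" (3), from world to camera coordinates, as OpenCV has them. Camera axes: x right, y down, z forward; pixel columns grow to the right and rows downward; lengths in m; the calibration is good to about 2 mm. A picture is of the moment at which its call begins. There is no depth.
- arm.sign_off(): hands the job in, once; it reports no verdict.
The state is a dict: "time_s": time; "joint_positions": joint angles; "dq": joint speeds; "joint_torque": joint torques, N m; "tcp_pos": TCP position; "ee_rot": TCP orientation; "force": force on the tool from outside, world axes, zero at the start; "torque": the same for the moment, N m; "opening": opening from 0.0 (shut) to 1.0 (fully open).
Only numpy, scipy, OpenCV 4.12 (cv2) and the standard library are available. Lean on these libraries where they do the work, as an engineer would, in place of code of your own. Each camera call takes 0.05 s, during which the arm holds its last target.

## Working session

There is one attempt and no reset: what is moved stays moved. The work goes in short steps, Python scripts to look and compute and a tool call to move; the robot and the scene stay as the last step left them, time stands still between calls to the robot, and variables do not carry over. Pictures are saved under pics/ and viewed, and the job is handed in when it is done.

Besides the shell and the picture viewer there is one more tool, called after ">>>" as name(argument=value, ...) on one line, values as JSON. play_rows: Moves the arm, as the interface text tells. Its arguments: {"type":"object","properties":{"targets":{"type":"string"},"newtons":{"type":"number"}},"required":["targets"]}

```bash
mkdir -p pics; cat > h.py <<'E'
import numpy as np, cv2
from bench import arm
def cam(n):
    d=arm.read_camera(n); f=d['frame']; h=f.shape[0]
    fl=h/2/np.tan(np.radians(d['vfov'])/2)
    K=np.array([[fl,0,d['cx']],[0,fl,d['cy']],[0,0,1]]); R=cv2.Rodrigues(np.array(d['rvec'],float))[0]; t=np.array(d['tvec'],float).ravel()
    return f,K,R,t
def onplane(uv,z,K,R,t):
    r=R.T@np.linalg.solve(K,np.array([uv[0],uv[1],1.])); c=-R.T@t
    return c+r*(z-c[2])/r[2]
def proj(p,K,R,t):
    q=K@(R@np.array(p)+t); return q[:2]/q[2]
def save(n,f): cv2.imwrite('pics/'+n+'.png',cv2.cvtColor(f,cv2.COLOR_RGB2BGR))
E
python3 - <<'E'
from h import *
s=arm.read_state();print(s)
for n in ['scene','side','wrist']:
    f,K,R,t=cam(n);save(n+'0',f);print(n,K[0,0],K[:2,2],-R.T@t)
    np.savez(n+'0.npz',f=f,K=K,R=R,t=t)
E
```

```text
{'time_s': 0.0, 'joint_positions': array([-6.89562100e+01,  2.83146001e+01,  7.71265418e+01, -7.88522936e-04,
        7.46266734e+01, -5.47370588e+00]), 'dq': array([ 0.04873622, -0.00477371, -0.01486813, -0.00309889,  0.02269097,
       -0.00550623]), 'joint_torque': array([-5.77862986e-03, -8.78822351e+01, -3.81848216e+01,  7.04937545e-02,
        5.32372459e-02, -7.71151940e-05]), 'tcp_pos': array([ 0.27889264, -0.55891769,  0.21334482]), 'ee_rot': array([-1.79932421e+02, -5.71223590e-03,  2.65177020e+01]), 'force': array([-0.17305446, -0.28204114, -0.51279814]), 'torque': array([ 0.03161741, -0.01768528, -0.03932065]), 'opening': 1.0021620739325545}
scene 402.9340424850408 [254.32169427 182.43255737] [1.21758918 0.47937513 0.99488402]
side 495.84078529493166 [253.75695964 195.94248207] [0.06884624 0.92406212 0.88791986]
wrist 310.4862230549397 [254.01846107 188.06202894] [ 0.35491328 -0.52076817  0.38395671]
```

View pics/scene0.png

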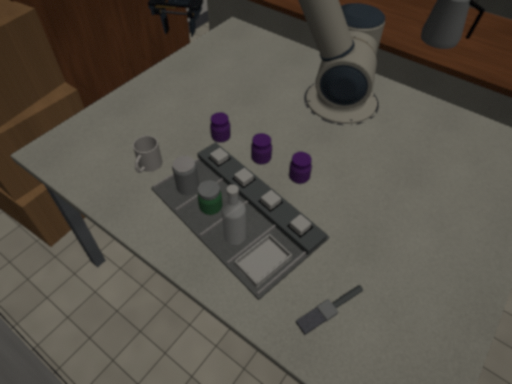

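View pics/side0.png

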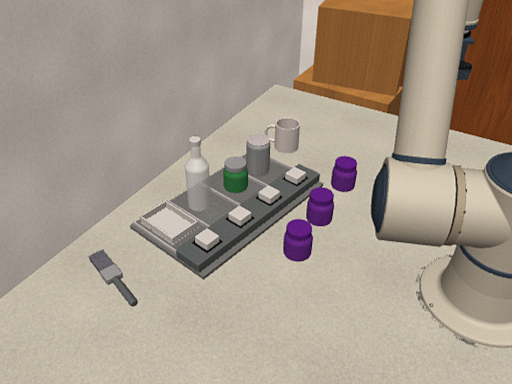

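View pics/wrist0.png

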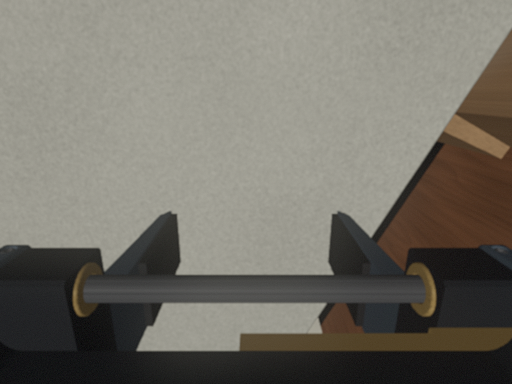

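The can is in the lane nearest the mug (scene ~(186,176)), followed by the jar (210,198), the bottle (235,220) and the tray (262,260). Purple look-alike jars stand in front of the console. The white caps in the scene view are near (219,157), (244,177), (271,200) and (301,224).

```bash
python3 - <<'E'
from h import *
g={'scene':[(219,156),(244,176),(271,199),(301,223)],'side':[(296,174),(269,193),(240,214),(207,238)]}
P={}
for n in g:
    d=np.load(n+'0.npz');f,K,R,t=d['f'],d['K'],d['R'],d['t'];
    hsv=cv2.cvtColor(f,cv2.COLOR_RGB2HSV); P[n]=[]
    print(n)
    for (u,v) in g[n]:
        w=f[v-16:v+17,u-18:u+19].max(2); 
        top=int(f[v-1:v+2,u-1:u+2].max(2).mean())
        m=(w>top-14).astype(np.uint8)
        nl,lab,st,c=cv2.connectedComponentsWithStats(m,connectivity=4)
        l=lab[16,18]; cc=c[l]+[u-18,v-16]
        P[n].append((cc,K,R,t)); print(top,st[l],cc,onplane(cc,0.062,K,R,t).round(4))
for a,b in zip(P['scene'],P['side']):
    X=cv2.triangulatePoints(a[1]@np.c_[a[2],a[3]],b[1]@np.c_[b[2],b[3]],a[0],b[0]);print((X[:3]/X[3]).ravel().round(4))
d=np.load('scene0.npz');cv2.imwrite('pics/s_z.png',cv2.resize(d['f'][90:290,100:340,::-1],None,fx=3,fy=3)[:600])
d=np.load('side0.npz');cv2.imwrite('pics/d_z.png',cv2.resize(d['f'][100:290,120:370,::-1],None,fx=3,fy=3)[:600])
E
```

```text
scene
119 [ 11   9  15  11 104] [219.02884615 153.84615385] [ 0.5562 -0.149   0.062 ]
119 [ 10   9  16  12 118] [243.76271186 174.61016949] [ 0.5777 -0.0312  0.062 ]
119 [ 10   8  17  14 140] [270.83571429 197.39285714] [0.5995 0.0867 0.062 ]
118 [  9   8  18  16 162] [300.67283951 222.48148148] [0.6212 0.2047 0.062 ]
side
210 [  8   7  19  14 121] [295.12396694 172.29752066] [ 0.5537 -0.1452  0.062 ]
210 [  8   9  20  12 134] [268.86567164 191.55223881] [ 0.5742 -0.0266  0.062 ]
210 [  7   8  22  14 159] [239.31446541 212.64150943] [0.5962 0.0913 0.062 ]
208 [  6   7  23  16 193] [206.41450777 236.19170984] [0.6179 0.2089 0.062 ]
[ 0.5552 -0.1495  0.0595]
[ 0.5764 -0.0317  0.0586]
[0.5983 0.0867 0.0587]
[0.62   0.205  0.0588]
```

View pics/d_z.png

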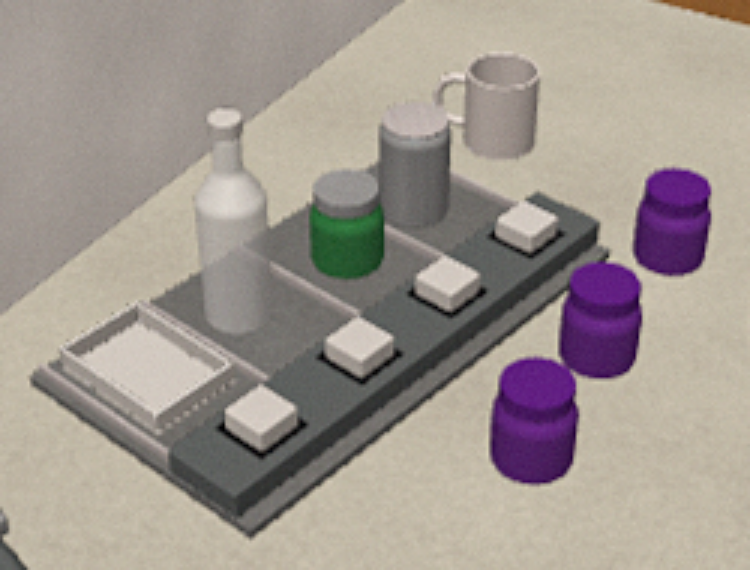

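View pics/s_z.png

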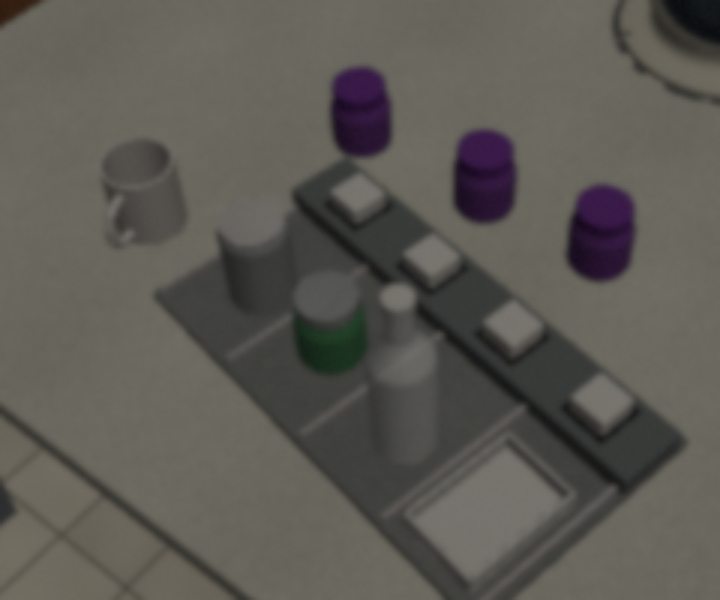

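>>> play_rows(targets="1 0 0 0 -10.7; 1 0 0 0 -10.7; 1 0 0 0 -10.7; 1 0 0 0 -10.7; 1 0 0 0 -10.7", newtons=20)

```text
time_s: 0.78
tcp_pos: [0.279, -0.5591, 0.2137]
ee_rot: [-180.0, -0.0, 80.4]
force: [-0.1, 0.6, 0.9]
opening: 0.485
```

>>> play_rows(targets="1 0 0 0 -10.7; 1 0 0 0 -10.7; 1 0 0 0 -10.7; 1 0 0 0 -10.7; 1 0 0 0 -10.7")

```text
time_s: 1.4
tcp_pos: [0.279, -0.5591, 0.2136]
ee_rot: [180.0, -0.0, 133.9]
force: [-0.3, 0.2, 0.3]
opening: 0.003
```

>>> play_rows(targets="1 0 0 0 -10.7; 1 0 0 0 -10.7; 1 0 0 0 -10.7; 1 0 0 0 -4; 1 0 0 0 0")

```text
time_s: 2.02
tcp_pos: [0.279, -0.5591, 0.2137]
ee_rot: [180.0, -0.0, 169.6]
force: [-0.1, 0.1, -0.0]
opening: 0.004
```

```bash
cat > go.py <<'E'
from h import *
import sys
from scipy.spatial.transform import Rotation as Ro
s=arm.read_state();Rt=Ro.from_euler('xyz',s['ee_rot'],degrees=True).as_matrix()
keys=[(0.555,-0.148),(0.576,-0.030),(0.598,0.088)]
z=float(sys.argv[2]);d=np.array([*keys[int(sys.argv[1])],z])-s['tcp_pos']
print(s['time_s'],s['tcp_pos'].round(4),s['ee_rot'].round(2),s['force'].round(2),s['opening'],'tool cm',(Rt.T@d*100).round(2))
E
python3 go.py 0 0.1
```

```text
2.025 [ 0.279  -0.5591  0.2137] [ 1.7998e+02 -1.0000e-02  1.6959e+02] [-0.08  0.06 -0.03] 0.003886442421193443 tool cm [-19.72  45.42  11.39]
```

>>> play_rows(targets="1 -1.97 4.54 0 0; 1 -1.97 4.54 0 0; 1 -1.97 4.54 0 0; 1 -1.97 4.54 0 0; 1 -1.97 4.54 0 0")

```text
time_s: 2.65
tcp_pos: [0.4175, -0.3523, 0.214]
ee_rot: [-180.0, 0.0, 169.5]
force: [0.2, -0.5, 0.2]
opening: 0.005
```

>>> play_rows(targets="1 -1.97 4.54 0 0; 1 -1.97 4.54 0 0; 1 -1.97 4.54 0 0; 1 -1.97 4.54 0 0; 1 -1.97 4.54 0 0")

```text
time_s: 3.28
tcp_pos: [0.5554, -0.1467, 0.2139]
ee_rot: [-180.0, 0.0, 169.5]
force: [1.3, -0.5, 0.1]
opening: 0.003
```

>>> play_rows(targets="1 0 0 2.5 0; 1 0 0 3.5 0; 1 0 0 3.5 0; 1 0 0 2 0; 1 0 0 0 0")

```text
time_s: 3.9
tcp_pos: [0.5537, -0.1478, 0.0977]
ee_rot: [180.0, -0.2, 169.5]
force: [0.6, 0.3, 0.2]
opening: 0.006
```

```bash
python3 go.py 0 0.066; python3 - <<'E'
from h import *
for n in ['scene','side']:
    f,K,R,t=cam(n);c=proj(arm.read_state()['tcp_pos'],K,R,t).round().astype(int);print(n,c)
    f=f.copy(); o=f[max(0,c[1]-60):c[1]+60,c[0]-80:c[0]+80]; save(n+'1',cv2.resize(o,None,fx=4,fy=4))
E
```

```text
3.9 [ 0.5537 -0.1478  0.0977] [ 1.7997e+02 -1.6000e-01  1.6952e+02] [0.58 0.35 0.22] 0.005966965789634978 tool cm [-0.14  0.    3.17]
scene [219 145]
side [296 161]
```

View pics/scene1.png

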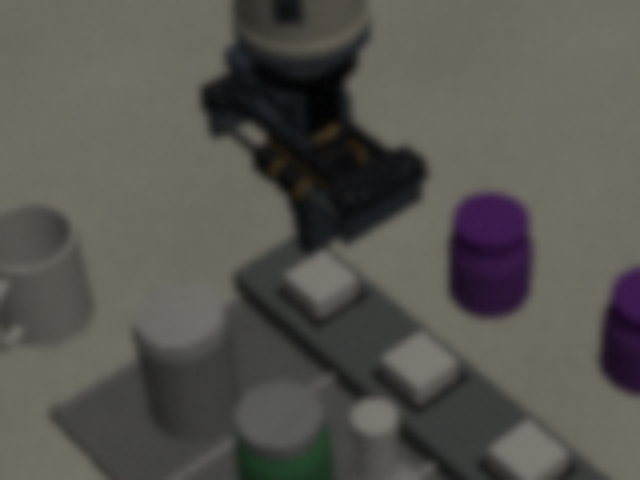

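View pics/side1.png

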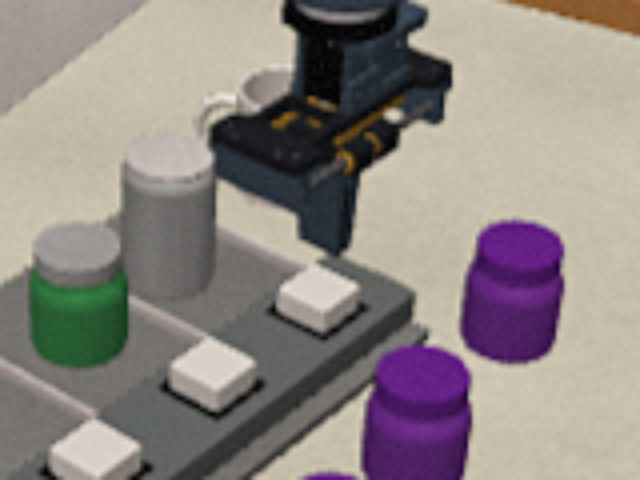

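The shut fingertip is just above the lane 0 cap in both views and clear of the can, so I'm descending slowly.

>>> play_rows(targets="1 0 0 1.5 0; 1 0 0 1 0; 1 0 0 0.4 0; 1 0 0 0.2 0; 1 0 0 0.2 0")

```text
time_s: 4.62
tcp_pos: [0.5548, -0.1483, 0.066]
ee_rot: [-180.0, 0.0, 169.6]
force: [0.7, 0.1, -0.7]
opening: 0.007
```

>>> play_rows(targets="1 0 0 0.2 0; 1 0 0 0.2 0; 1 0 0 0.2 0; 1 0 0 0.2 0; 1 0 0 0 0")

```text
time_s: 5.25
tcp_pos: [0.5547, -0.1482, 0.0578]
ee_rot: [180.0, 0.0, 169.6]
force: [-0.1, -0.1, 2.5]
opening: 0.006
```

>>> play_rows(targets="1 0 0 0.2 0; 1 0 0 0.2 0; 1 0 0 0.2 0; 1 0 0 0.2 0; 1 0 0 0 0")

```text
time_s: 5.88
tcp_pos: [0.5547, -0.1482, 0.0498]
ee_rot: [180.0, -0.0, 169.6]
force: [0.4, -0.0, 3.0]
opening: 0.004
```

>>> play_rows(targets="1 0 0 0 0; 1 0 0 0 0; 1 0 0 -1 0; 1 0 0 -3 0; 1 0 0 0 0")

```text
time_s: 6.5
tcp_pos: [0.5557, -0.1486, 0.0922]
ee_rot: [-180.0, 0.2, 169.6]
force: [0.7, 0.2, -0.9]
opening: 0.005
```

```bash
python3 go.py 1 0.09; python3 - <<'E'
from h import *
f,K,R,t=cam('side'); save('side2',cv2.resize(f[120:240,200:360],None,fx=4,fy=4))
E
```

```text
6.5 [ 0.5557 -0.1486  0.0922] [-179.96    0.19  169.62] [ 0.67  0.24 -0.89] 0.0051047028154155944 tool cm [ 0.14 12.03  0.21]
```

View pics/side2.png

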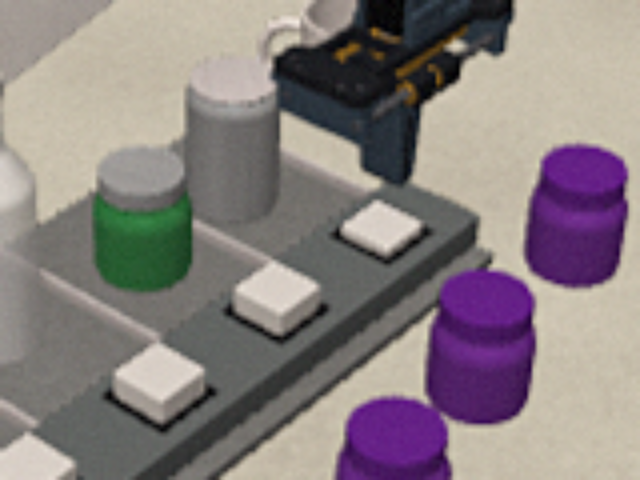

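The lane 0 key is clearly down (its cap sits low at crop (380,228)). The can hasn't moved. Next is the jar's key.

>>> play_rows(targets="1 0 4 0 0; 1 0 4 0 0; 1 0 4 0 0; 1 0 0 0 0; 1 0 0 1 0")

```text
time_s: 7.18
tcp_pos: [0.5764, -0.0304, 0.0797]
ee_rot: [-180.0, 0.0, 169.6]
force: [0.1, -1.1, 0.4]
opening: 0.006
```

>>> play_rows(targets="1 0 0 1 0; 1 0 0 0.4 0; 1 0 0 0.2 0; 1 0 0 0.2 0; 1 0 0 0.2 0")

```text
time_s: 7.8
tcp_pos: [0.5764, -0.0303, 0.06]
ee_rot: [-180.0, 0.0, 169.6]
force: [0.1, -1.4, 2.1]
opening: 0.004
```

>>> play_rows(targets="1 0 0 0.2 0; 1 0 0 0.2 0; 1 0 0 0.2 0; 1 0 0 0.2 0; 1 0 0 0 0")

```text
time_s: 8.43
tcp_pos: [0.5764, -0.0301, 0.0518]
ee_rot: [180.0, 0.0, 169.6]
force: [0.8, -1.9, 2.6]
opening: 0.002
```

>>> play_rows(targets="1 0 0 0.2 0; 1 0 0 0 0; 1 0 0 0 0; 1 0 0 -1 0; 1 0 0 -3 0")

```text
time_s: 9.05
tcp_pos: [0.5751, -0.0299, 0.0897]
ee_rot: [180.0, -0.2, 169.6]
force: [0.5, 0.0, 0.1]
opening: 0.004
```

>>> play_rows(targets="1 0 0 0 0")

```text
time_s: 9.18
tcp_pos: [0.5774, -0.0302, 0.0922]
ee_rot: [180.0, 0.2, 169.6]
force: [0.2, 0.5, 0.2]
opening: 0.008
```

```bash
python3 go.py 2 0.09; python3 - <<'E'
from h import *
f,K,R,t=cam('side'); save('side3',cv2.resize(f[120:260,160:340],None,fx=4,fy=4))
E
```

```text
9.175 [ 0.5774 -0.0302  0.0922] [179.99   0.19 169.62] [0.19 0.51 0.24] 0.007732156279384671 tool cm [ 0.1  12.    0.22]
```

View pics/side3.png

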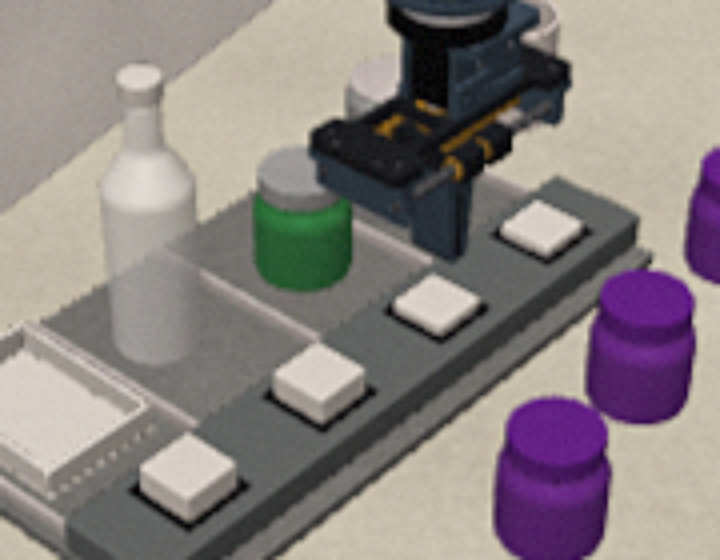

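The keys in lanes 0 and 1 are both low (crop (543,228) and (437,304)). Next is the bottle's key, and the gripper body stays at least 50 mm clear of the bottle.

>>> play_rows(targets="1 0 4 0 0; 1 0 4 0 0; 1 0 4 0 0; 1 0 0 0 0; 1 0 0 1 0")

```text
time_s: 9.85
tcp_pos: [0.5978, 0.0876, 0.0796]
ee_rot: [-180.0, 0.0, 169.6]
force: [0.8, -0.5, -0.4]
opening: 0.002
```

>>> play_rows(targets="1 0 0 1 0; 1 0 0 0.4 0; 1 0 0 0.2 0; 1 0 0 0.2 0; 1 0 0 0.2 0")

```text
time_s: 10.48
tcp_pos: [0.598, 0.0877, 0.0601]
ee_rot: [-180.0, 0.0, 169.6]
force: [0.2, -2.2, 2.7]
opening: 0.004
```

>>> play_rows(targets="1 0 0 0.2 0; 1 0 0 0.2 0; 1 0 0 0.2 0; 1 0 0 0.2 0; 1 0 0 0.2 0")

```text
time_s: 11.1
tcp_pos: [0.598, 0.0879, 0.0498]
ee_rot: [180.0, 0.0, 169.6]
force: [0.1, -1.1, 2.9]
opening: 0.008
```

>>> play_rows(targets="1 0 0 0 0; 1 0 0 0 0; 1 0 0 -1 0; 1 0 0 -3 0; 1 0 0 -4 0")

```text
time_s: 11.72
tcp_pos: [0.5971, 0.088, 0.1306]
ee_rot: [-180.0, -0.1, 169.6]
force: [0.8, 0.1, 0.0]
opening: 0.005
```

>>> play_rows(targets="1 0 0 -4 0; 1 0 0 -4 0; 1 3 0 0 0; 1 0 0 0 0; 1 0 0 0 0")

```text
time_s: 12.35
tcp_pos: [0.5686, 0.0933, 0.2102]
ee_rot: [180.0, 0.0, 169.6]
force: [-0.0, 0.1, -0.9]
opening: 0.004
```

```bash
python3 - <<'E'
from h import *
f,K,R,t=cam('side'); save('side4',cv2.resize(f[70:270,110:370],None,fx=3,fy=3))
d=cv2.absdiff(f,np.load('side0.npz')['f']).max(2); save('diff',np.repeat(np.clip(d*3.,0,255).astype(np.uint8)[:,:,None],3,2))
f,K,R,t=cam('scene'); save('scene4',cv2.resize(f[90:350,100:390],None,fx=2,fy=2))
E
```

```text
(no output)
```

View pics/side4.png

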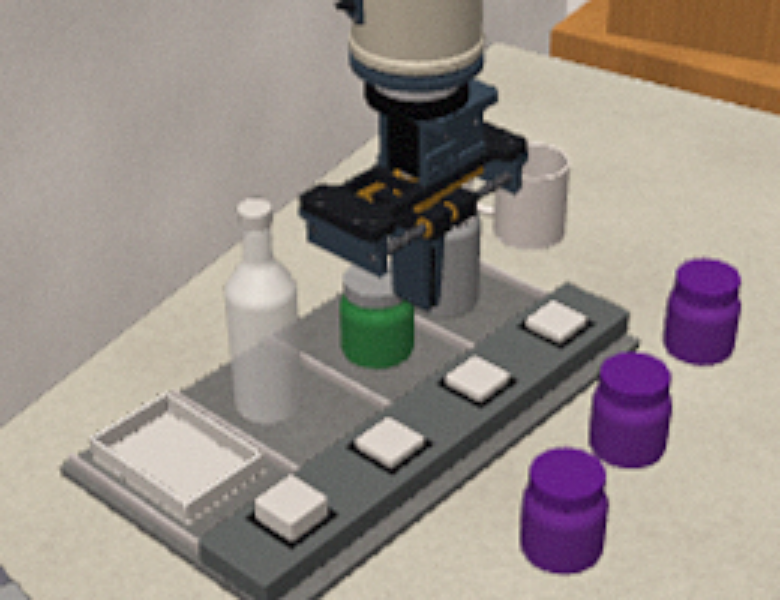

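View pics/diff.png

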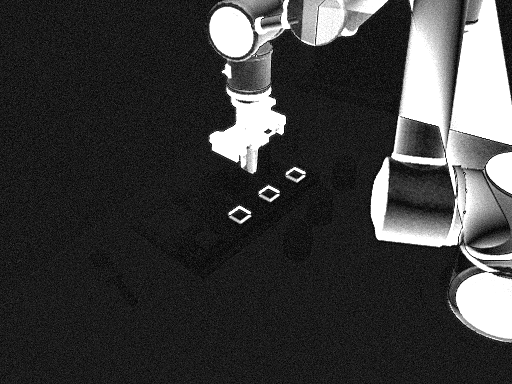

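View pics/scene4.png

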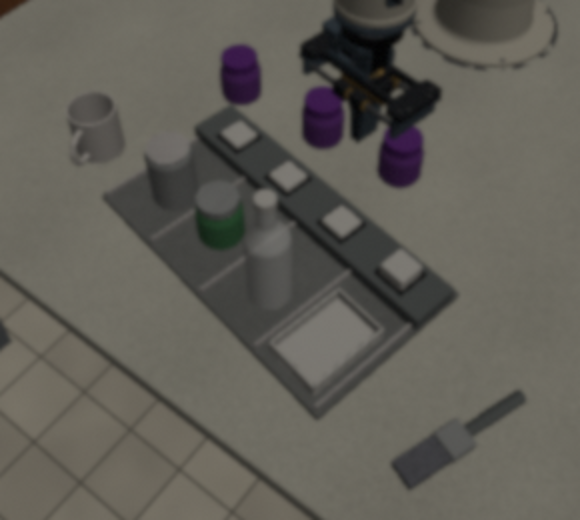

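Three caps are low and the tray's key is still raised. The difference image shows changes only at those three caps and the arm, so nothing else has moved and the gripper is clear.

```bash
python3 -c "
from bench import arm
s=arm.read_state();print(s['time_s'],s['dq'].round(2));print(arm.sign_off())"
```

```text
12.45 [-0.03  0.23  0.09  0.08  0.04  0.04]
the job is handed in; nothing more can be done
None
```

I pressed the keys in front of the can (lane 0), the jar (lane 1) and the bottle (lane 2), in that order, with the shut fingertips. I then backed the gripper up and away from the board and handed the job in at about 12.5 s.

- **Key depth:** I took each fingertip down to about z = 0.050 m. Allowing for the soft pad, that should put each key roughly 11 mm down. This is worked out from the tip height, as the key travel itself cannot be read.
- **Force:** It read at most about 3 N on the vertical axis at the end of each set of moves. I did not sample it during the moves.
- **Final pictures:** Three caps are low and the tray's key is still up. Compared with the start, the side view changed only at the three pressed caps and the arm. The arm hid parts of the jar and can there, but the scene view shows both standing in place.
- **Camera disagreement:** The two cameras differed by about 3 to 5 mm on the key positions. That was small against the 44 mm caps. No other check failed or disagreed.

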